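Draw the trap cartridge from its well with the hook

ROBOT

A 6-joint arm with a two-finger parallel gripper is mounted at the origin on the work surface. World frame = base frame: x ahead of the robot, y to its left, z up, the work surface at z = 0. Lengths are in m, angles in degrees, forces in N, time in s.
With the tool pointing down it reaches from about 0.325 to 0.925 m from the base axis. Payload 3.1 kg.
Tool frame: the origin (TCP) lies at the very end of the fingers, on their centre line; the grasp point (between the pads) lies 19 mm behind it; z points along the fingers, y is the direction in which the jaws open and shut (so a half turn about z gives the same grasp; the last joint's range is limited). The gripper opens to 85 mm and grips with 20 to 120 N. Pads are 22 mm wide; open, the fingers measure 114 mm over their backs; the gripper's body (76 mm by 85 mm) begins 54 mm behind the grasp point. The pads swing forward as they close: fully open they stand 13 mm farther back than shut.
Start: joints at [-78.621, 12.427, 92.441, -0, 75.132, -6.429], TCP at [0.191, -0.595, 0.231] pointing down, gripper open.
Joint ranges: [-157.48, 157.48], [-44.54, 120.13], [17.64, 146.25], [-64.5, 244.5], [7.68, 150.69], [-147.95, 147.95]. Speed limits (degrees/s): [159.86, 159.86, 180, 180, 180, 180].

INTERFACE

Orientations are given as [roll, pitch, yaw] about the fixed x, y, z axes, in that order (R = Rz(yaw) Ry(pitch) Rx(roll)).
In Python, from cell import bot gives the robot as it stands.
- The arm moves only by the shell command python3 -m inch 'ROWS' [OPENING]. ROWS is JSON, a list that holds one entry, the list of rows, each a list of 4 numbers: the shift along the world's x, y, z in cm, then the turn about the world's z in rad. In form: [[[dx, dy, dz, spin], ...]]. A call has 1 to 20 rows; each row is the pose to reach, as a shift and turn from the pose commanded when the call began; what a row does not reach only later rows make up. A row lasts 1/8 s, in which the tool goes at most 62.5 mm and 10.7 degrees, less where a joint would pass 70% of its speed; a pose out of reach is approached as far as the arm can. A call with a gripper value outside its range is refused whole. OPENING is the opening, from 0 (shut) to 1 (fully open), set as the call begins (- or left out, the last holds). The fingers move at their own pace and stop on an object; the grip force is fixed at half the most. Time passes only in rows, so rows that repeat a pose let the fingers close. It gives the time, the measured TCP pose, the force and the opening at its end, in the units of the state.
- bot.state(): the state, without advancing time (a new reading comes with each control period).
- bot.grab_frame(name): name is "scene" or "side" or "wrist"; returns the picture (384x512x3 uint8, red, green, blue); there is no depth.
- bot.calibration(name): a dict with "vertical_fov" (degrees; the focal length in pixels is half the picture's height over the tangent of half this angle, whatever the lens; pixels are square), "cx", "cy" (the principal point, pixels), "world_to_cam" (4x4, takes a point from world to camera coordinates). Camera axes: x right, y up, looking along -z (the intrinsics and any distortion apply to the point x, -y, -z); pixel columns grow to the right and rows downward; lengths in m; the calibration is good to about 2 mm. A picture is of the moment at which its call begins: read the wrist's pose just before it. calibration takes no time and is no camera call; for the wrist camera it gives the pose at the moment of the call.
- bot.hand_in(): hands the job in, once; it reports no verdict.
The state is a dict: "t": time; "qpos": joint angles; "qd": joint speeds; "effort": joint torques, N m; "ee_pos": TCP position; "eef_rot": TCP orientation; "ft_force": force on the tool from outside, world axes, zero at the start; "ft_torque": the same for the moment, N m; "gripper_width": finger opening in m.
Only numpy, scipy, OpenCV 4.12 (cv2) and the standard library are available. Lean on these libraries where they do the work, as an engineer would, in place of code of your own. Each camera call takes 0.05 s, during which the arm holds its last target.

TASK

Take the hook tool from its stand, use it to catch the yellow wire loop of the blue-banded cartridge deep in the white well, draw the cartridge out without reaching for it with the fingers, and stand it on the middle of the round black rest pad, free of the hook. Hang the hook back in the fork of its stand, then take the cartridge by its body and set it upright in the empty tray. Keep the cartridge upright and do not drop it, and leave the spent cartridge, bottles, can, cup and wrench where they are.

Things in the scene. Friction and masses are not known exactly. Their poses are not given: they have to be found in the camera images.
- cartridge_mid (a point): the cartridge to draw out: upright white cylinder with a blue band, body 58 mm diameter, 42 mm tall, about 0.2 kg, a yellow wire loop on top. This point is the centre of the body, 21 mm above its underside; z up its axis. At first it stands loose on the floor of the well, loop turned up to 0.9 rad either way
- loop_top (a point): wire centre at the top of the cartridge's loop, 70 mm above its underside; at first about 52 mm below the well's mouth. The loop, 5 mm round wire, stands upright in the cartridge's yz plane (legs at y = -17 and +17 mm, arched top); the opening is 29 mm wide, about 25 mm high at its middle, so hook it along the cartridge's x
- cartridge: the same cartridge; origin at the centre of its underside, axes as cartridge_mid
- hook: hook tool, 150 mm tall, 0.12 kg, used upright, hook down. Origin on the shaft axis at the very bottom; z up the shaft. Steel shaft 5 mm thick to z = 85 mm; square black collar 34 x 34 mm, z = 85 to 91; orange square handle 24 x 24 mm (sides along x and y), z = 91 to 150
- hook_grip (a point): centre of the hook tool's orange handle, on the shaft axis, 120 mm above the very bottom of the hook; axes as the tool
- hook_throat (a point): bottom of the hook's throat, where a loop hangs: 7.5 mm to the tool's -x of the shaft axis, 5 mm above the hook's bottom (a hanging wire's centre is 2.5 mm higher). The foot, 5 mm round, runs 15 mm from the shaft to the tool's -x, then turns up; the tip's top is 12.5 mm above the hook's bottom; clear throat 10 mm
- well: the well: fixed white block 110 x 110 mm, 130 mm high, with one vertical round bore in its middle, 70 mm diameter, floor 8 mm above the table (122 mm deep). Origin at the centre of its underside
- well_mouth (a point): centre of the bore's mouth, 130 mm above the table
- stand: the hook's fixed stand: base 100 x 90 mm, 8 mm high, post at its +x side (front face at x = 39 mm) carrying a level two-pronged fork that points to the stand's -x. Prongs 10 mm wide, tops 105 mm above the table, from x = -25 mm to the post; open 14 mm slot between them along y = 0. Origin at the centre of the base's underside
- fork_top (a point): point in the fork's slot where the shaft hangs (stand's x = 0, y = 0), level with the prong tops. The tool hangs with its collar on both prongs, axes as the stand's (hook foot to the stand's -x), its bottom 20 mm and hook_grip 140 mm above the table; lift it a little and draw it out to the stand's -x, or lift it straight out
- pad: the rest pad: fixed black round rubber disc, 100 mm diameter, 6 mm high; origin at the centre of its underside
- tray_empty: the empty tray, fixed: shallow square steel tray 130 x 130 mm outside, 14 mm high, walls 4 mm, floor about 5 mm thick; origin at the centre of its underside
- tray_full: the other, equal tray, fixed, which holds the spent cartridge; the two trays may be in either place
- spent_mid (a point): the already spent cartridge, same shape with an orange band; this point is the centre of its body. Leave alone
- tin_mid (a point): a small can, 52 mm diameter, 58 mm tall, its centre. Leave alone
- amber_mid (a point): an amber bottle, 68 mm diameter, 160 mm tall, its centre. Leave alone
- clear_mid (a point): a clear bottle, 64 mm diameter, 150 mm tall, its centre. Leave alone
- beaker_mid (a point): a white cup, 72 mm diameter, 80 mm tall, its centre. Leave alone
- wrench: a wrench 150 mm long lying on the table near the robot. Leave alone
Not all that is in view belongs to the job. Several things look just like the pad: the one meant starts farthest from the robot's base.

How it is judged (in metres and radians):
On the way, in this order (a step that is already met when the one before it is completed fails the run):
1. the cartridge hangs on the hook with its underside above the mouth of the well, untouched by the fingers (height (world z) of cartridge above 0.132 m and contact force between hook and cartridge above 0.5 N and contact force between the fingers and cartridge below 0.1 N), for 0.1 s.
2. the cartridge stands upright on the rest pad (axis within 30 mm of its centre), with neither hook nor fingers touching it (horizontal distance between cartridge and pad below 0.03 m and height (world z) of cartridge below 0.01 m and angle between cartridge_mid's own z axis and vertical below 0.1 rad and contact force between each of hook, the fingers and cartridge below 0.05 N and linear speed of cartridge below 0.03 m/s), for 0.2 s.
3. the hook tool hangs in the fork of its stand, let go, the cartridge still on the pad (x of hook_grip in the frame of stand between -0.014 and 0.014 m and y of hook_grip in the frame of stand between -0.01 and 0.01 m and z of hook_grip in the frame of stand between 0.133 and 0.147 m and angle between hook_grip's own z axis and vertical below 0.15 rad and contact force between the fingers and hook below 0.05 N and linear speed of hook below 0.03 m/s and horizontal distance between cartridge and pad below 0.035 m and height (world z) of cartridge below 0.012 m), for 0.2 s.
At the end, for the whole second after the job is handed in: The blue-banded cartridge stands upright (0.1 rad) and still on the floor of the empty tray (axis within 36 mm of its centre both ways); the hook hangs still in its fork (within 14 mm along the slot, 10 mm across, 7 mm in height of its hanging place, within 0.15 rad of upright) (x of cartridge_mid in the frame of tray_empty between -0.036 and 0.036 m and y of cartridge_mid in the frame of tray_empty between -0.036 and 0.036 m and z of cartridge_mid in the frame of tray_empty between 0.02 and 0.032 m and angle between cartridge_mid's own z axis and vertical below 0.1 rad and linear speed of each of cartridge, hook below 0.02 m/s and x of hook_grip in the frame of stand between -0.014 and 0.014 m and y of hook_grip in the frame of stand between -0.01 and 0.01 m and z of hook_grip in the frame of stand between 0.133 and 0.147 m and angle between hook_grip's own z axis and vertical below 0.15 rad); the robot touches nothing.
It fails at once if the fingers touch the cartridge while it is in the well (contact force between the fingers and cartridge above 0.5 N and horizontal distance between cartridge and well below 0.04 m and height (world z) of cartridge below 0.125 m).
It fails at once if the cartridge is tipped by more than 0.7 rad (angle between cartridge_mid's own z axis and vertical above 0.7 rad).
It fails at once if the cartridge is dropped (falls free, faster than 0.5 m/s) (linear speed of cartridge above 0.5 m/s and contact force between each of hook, the fingers and cartridge below 0.02 N).
It fails at once if a bystander is moved by more than 20 mm (distance of any of spent_mid, tin_mid, amber_mid, clear_mid, beaker_mid, wrench from where it was at the start of the episode above 0.02 m).
It also fails if it takes over 72 s, if anything falls off the work surface, if the arm or the gripper's body presses on something with over 40 N, if the wrist force passes 120 N, or if a joint passes its speed limit or range.

## Working session

There is one attempt and no reset: what is moved stays moved. The work goes in short steps, Python scripts to look and compute and a shell command to move; the robot and the scene stay as the last step left them, time stands still between calls to the robot, and variables do not carry over. Pictures are saved under pics/ and viewed, and the job is handed in when it is done.

```bash
ls; mkdir -p pics
python3 - <<'E'
from cell import bot
import cv2
print(bot.state())
for n in("scene","side","wrist"):
    c=bot.calibration(n);print(n,c)
    f=bot.grab_frame(n);cv2.imwrite(f"pics/{n}0.png",f[:,:,::-1])
E
```

```text
pics
{'t': 0.0, 'qpos': array([-7.86208929e+01,  1.24770230e+01,  9.25289338e+01,  7.74227152e-04,
        7.51314908e+01, -6.43012223e+00]), 'qd': array([-0.01273127,  0.00974641,  0.03750848,  0.03579556,  0.03332894,
        0.01231257]), 'effort': array([-1.36213490e-03, -3.96849453e+01, -3.03854227e+01, -7.13370355e-05,
        9.84778890e-03,  1.20698758e-07]), 'ee_pos': array([ 0.19100268, -0.59424368,  0.22996124]), 'eef_rot': array([-1.79863501e+02, -1.61360646e-02,  1.78090106e+01]), 'ft_force': array([-0.43394334, -1.20378109, -0.19826507]), 'ft_torque': array([-0.03960076,  0.00481374, -0.06915459]), 'gripper_width': 0.08531608326133107}
scene {'vertical_fov': 48.38077568839378, 'cx': 248.07752205336783, 'cy': 200.93293763471627, 'world_to_cam': array([[-0.45387013,  0.89105352,  0.00505306,  0.24085981],
       [-0.72889851, -0.37452425,  0.57309558,  0.32592016],
       [ 0.51255132,  0.2564278 ,  0.81947295, -1.47277068],
       [ 0.        ,  0.        ,  0.        ,  1.        ]])}
side {'vertical_fov': 47.01430977640613, 'cx': 249.16551138947955, 'cy': 190.58430648498293, 'world_to_cam': array([[-0.79628995, -0.60483461, -0.00986945,  0.38037847],
       [ 0.45808869, -0.61358778,  0.64316777, -0.31933987],
       [-0.3950659 ,  0.50762695,  0.76566168, -0.95261603],
       [ 0.        ,  0.        ,  0.        ,  1.        ]])}
wrist {'vertical_fov': 67.37346532073323, 'cx': 257.9884195072289, 'cy': 187.3029662408523, 'world_to_cam': array([[ 0.30542447, -0.95221383, -0.00217086, -0.62370786],
       [ 0.91188702,  0.2931445 , -0.2872775 ,  0.0367096 ],
       [ 0.27418598,  0.085762  ,  0.95784494, -0.38029357],
       [ 0.        ,  0.        ,  0.        ,  1.        ]])}
```

View pics/scene0.png

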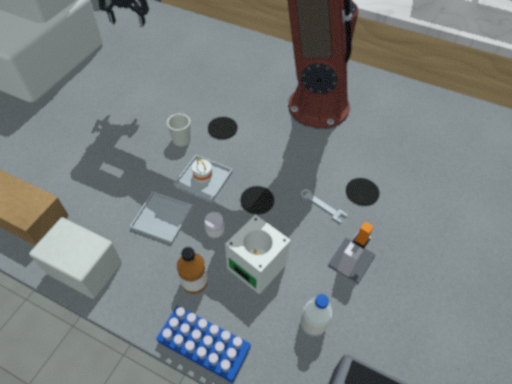

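View pics/side0.png

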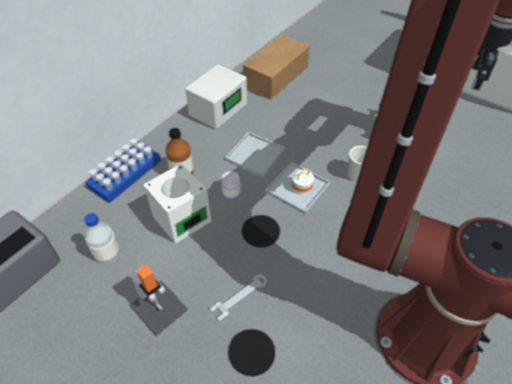

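View pics/wrist0.png

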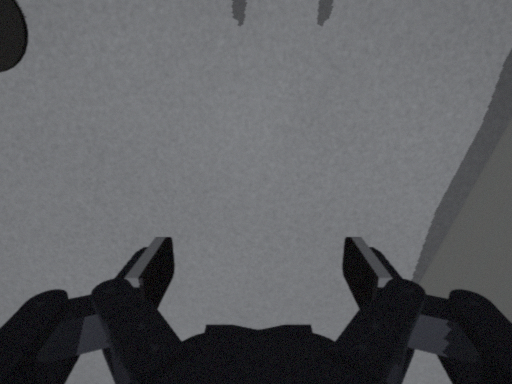

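```bash
cat > h.py <<'E'
import numpy as np, cv2
from cell import bot
def K(c): 
    f=192/np.tan(np.radians(c["vertical_fov"])/2); return np.array([[f,0,c["cx"]],[0,f,c["cy"]],[0,0,1]])
def ray(c,u,v):
    d=np.linalg.inv(K(c))@[u,v,1]; T=np.array(c["world_to_cam"]); R=T[:3,:3]
    return -R.T@T[:3,3], R.T@(d*[1,-1,-1])
def onz(c,u,v,z):
    o,d=ray(c,u,v); return o+d*(z-o[2])/d[2]
def tri(l):
    A=np.zeros((3,3));b=np.zeros(3)
    for c,u,v in l:
        o,d=ray(c,u,v);d=d/np.linalg.norm(d);P=np.eye(3)-np.outer(d,d);A+=P;b+=P@o
    X=np.linalg.solve(A,b)
    return X,[np.round(np.array(proj(c,X))-[u,v],1) for c,u,v in l]
def proj(c,X):
    T=np.array(c["world_to_cam"]);p=T[:3,:3]@X+T[:3,3];q=K(c)@(p*[1,-1,-1]);return q[:2]/q[2]
def crop(img,u0,v0,u1,v1,name,s=5):
    r=cv2.resize(img[v0:v1,u0:u1],None,fx=s,fy=s,interpolation=cv2.INTER_CUBIC)
    cv2.imwrite(f"pics/{name}.png",r)
E
python3 - <<'E'
from h import *
s=cv2.imread("pics/scene0.png");d=cv2.imread("pics/side0.png")
cs=bot.calibration("scene");cd=bot.calibration("side")
P={"padA":((223,127),None,.006),"padB":((257,200),(261,231),.006),"padC":((362,191),(251,352),.006),"trayempty":((161,217),(255,153),.005),"trayfull":((203,176),(299,187),.005),
"well":((257.5,242),(176,184),.13),"handletop":((366,229),(146,271),.17),"base":((352,259),(158,305),.008)}
for k,(a,b,z) in P.items():
    print(k,onz(cs,*a,z).round(3), onz(cd,*b,z).round(3) if b else "", tri([(cs,*a),(cd,*b)]) if b else "")
crop(s,210,200,310,290,"c1",7);crop(s,310,210,400,290,"c2",8);crop(d,130,150,230,240,"c3",7);crop(d,110,250,210,340,"c4",7)
E
```

```text
padA [ 0.242 -0.24   0.006]  
padB [ 0.453 -0.01   0.006] [ 0.448 -0.011  0.006] (array([ 0.44993024, -0.01270545,  0.00119802]), [array([-0.2, -0.2]), array([-0.3,  0.3])])
padC [0.283 0.25  0.006] [0.282 0.251 0.006] (array([0.28203114, 0.25063767, 0.0044825 ]), [array([0.1, 0.1]), array([ 0.1, -0.1])])
trayempty [ 0.629 -0.225  0.005] [ 0.629 -0.228  0.005] (array([ 0.62860237, -0.22625199,  0.00537298]), [array([-0.2, -0.3]), array([-0.2,  0.3])])
trayfull [ 0.448 -0.195  0.005] [ 0.451 -0.194  0.005] (array([ 0.45023303, -0.19271265,  0.00803936]), [array([0.1, 0.1]), array([ 0.1, -0.1])])
well [0.642 0.081 0.13 ] [0.645 0.071 0.13 ] (array([0.64216462, 0.07793269, 0.1340224 ]), [array([-1.2, -1.2]), array([-1.3,  1.1])])
handletop [0.517 0.299 0.17 ] [0.507 0.296 0.17 ] (array([0.51124785, 0.29648402, 0.16364426]), [array([-1. , -0.7]), array([-1.1,  0.9])])
base [0.511 0.298 0.008] [0.514 0.294 0.008] (array([0.51233236, 0.29622114, 0.01142292]), [array([-0.4, -0.3]), array([-0.5,  0.4])])
```

Run:
```python
import cv2,numpy as np
a=[cv2.imread(f"pics/c{i}.png") for i in(1,2,3,4)]
a=[cv2.resize(x,(400,300)) if 0 else cv2.copyMakeBorder(cv2.resize(x,None,fx=min(400/x.shape[1],300/x.shape[0]),fy=min(400/x.shape[1],300/x.shape[0])),0,0,0,0,0) for x in a]
a=[cv2.copyMakeBorder(x,0,300-x.shape[0],0,400-x.shape[1],0) for x in a]
cv2.imwrite("pics/m1.png",np.vstack([np.hstack(a[:2]),np.hstack(a[2:])]))
```

```text
(no output)
```

View pics/m1.png

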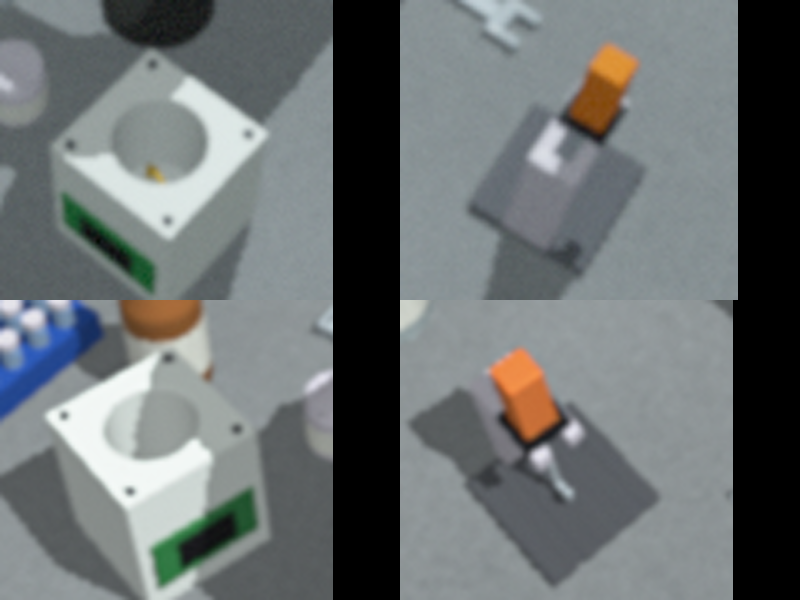

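Run:
```python
from h import *
c=bot.calibration("wrist");o,d=ray(c,c["cx"],c["cy"]);st=bot.state()
print(o,d,st["ee_pos"],st["eef_rot"])
y=np.radians(17.809);R=np.array([[np.cos(y),-np.sin(y)],[np.sin(y),np.cos(y)]])
print(R.T@(o-st["ee_pos"])[:2],o[2]-st["ee_pos"][2],R.T@d[:2])
cs=bot.calibration("scene");cd=bot.calibration("side")
# stand base corners from crops: c2 scale 8*? region 310..400 x 210..290 shown at s=400/720*8 -> px
s2=min(400/720,300/640)*8;s4=min(400/700,300/630)*7
for n,(x,y) in {"near-left":(470-400,207),"bottom":(580-400,272),"right":(645-400,172),"top":(540-400,105)}.items():
    print(n,onz(cs,310+x/s2,210+y/s2,.008).round(3))
for n,(x,y) in {"left":(70,180),"bottom":(155,285),"right":(258,195),"top":(170,105)}.items():
    print("side",n,onz(cd,110+x/s4,250+y/s4,.008).round(3))
```

```text
[ 0.2613045  -0.57211299  0.37361572] [-0.27412993 -0.08604177 -0.95783589] [ 0.19104708 -0.59444099  0.23024569] [-1.79893675e+02 -1.29644455e-02  1.78093199e+01]
[ 0.07371969 -0.0002298 ] 0.14337002691719578 [-0.28730943  0.00192247]
near-left [0.556 0.249 0.008]
bottom [0.568 0.333 0.008]
right [0.474 0.35  0.008]
top [0.456 0.265 0.008]
side left [0.565 0.329 0.008]
side bottom [0.466 0.347 0.008]
side right [0.455 0.26  0.008]
side top [0.55  0.247 0.008]
```

```bash
python3 -m inch '[[[2,3,0,0],[5,9,0,0],[9,15,0,0],[12,20,0,0],[15,26,0,0],[18,31,0,0],[21,37,0,0],[24,42,0,0],[28,48,0,0],[31,53,0,0],[34,58,0,0],[36,62,0,0],[38,65,-1,0],[38.2,65,-2,0],[38.2,65,-2,0],[38.2,65,-2,0]]]'
python3 - <<'E'
from h import *
import pickle
c=bot.calibration("wrist");f=bot.grab_frame("wrist")[:,:,::-1].copy();cv2.imwrite("pics/w1.png",f);pickle.dump(c,open("w1.pkl","wb"));print(bot.state()["ee_pos"],bot.state()["qpos"])
E
```

```text
t: 2.15
ee_pos: [0.5726, 0.0538, 0.2112]
eef_rot: [180.0, 0.0, 17.7]
ft_force: [-0.6, 0.0, 0.1]
gripper_width: 0.0854
[0.57290249 0.05378092 0.21162487] [-1.61783826e+00  7.43934510e+00  1.00360920e+02 -1.30138882e-02
  7.21852807e+01  7.06740003e+01]
```

View pics/w1.png

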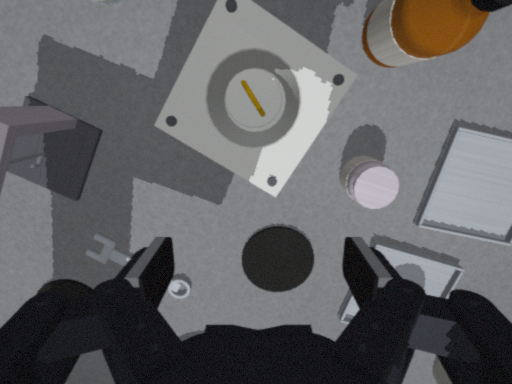

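```bash
cat > loop.py <<'E'
from h import *
def loopmeas(f,c,z,roi):
    u0,v0,u1,v1=roi
    h=cv2.cvtColor(f[v0:v1,u0:u1].copy(),cv2.COLOR_BGR2HSV)
    m=cv2.inRange(h,(15,130,60),(35,255,255))
    n,l,st,ce=cv2.connectedComponentsWithStats(m);k=1+np.argmax(st[1:,4])
    pts=np.argwhere(l==k)[:,::-1]+[u0,v0]
    W=np.array([onz(c,*p,z) for p in pts]); r=cv2.minAreaRect(W[:,:2].astype(np.float32)*1000)
    cen=W[:,:2].mean(0);w,v=np.linalg.eigh(np.cov(W[:,:2].T));e=v[:,1]
    return cen,np.degrees(np.arctan2(e[1],e[0])),r,len(pts),pts.mean(0)
E
python3 - <<'E'
from loop import *
import pickle
c=pickle.load(open("w1.pkl","rb"));f=cv2.imread("pics/w1.png")
print(loopmeas(f,c,.078,(200,50,310,150)))
crop(f,190,30,330,150,"w1c",5)
print("screws",[onz(c,*p,.13).round(4) for p in((232,5),(338,79),(271,181),(171,121))])
print("pad",onz(c,278,259,.006),"trayE",[onz(c,*p,.014).round(3) for p in ((459,124),(421,224),(505,241))])
E
```

```text
(array([0.64391752, 0.08183918]), np.float64(50.22494134963671), ((643.651611328125, 81.53514099121094), (35.620445251464844, 3.8889057636260986), 49.51182174682617), 165, array([252.45454545,  97.58787879]))
screws [array([0.6972, 0.1122, 0.13  ]), array([0.6752, 0.0251, 0.13  ]), array([0.5869, 0.0473, 0.13  ]), array([0.6087, 0.1348, 0.13  ])]
pad [ 0.45393643 -0.01276111  0.006     ] trayE [array([ 0.689, -0.153,  0.014]), array([ 0.562, -0.169,  0.014]), array([ 0.574, -0.285,  0.014])]
```

View pics/w1c.png

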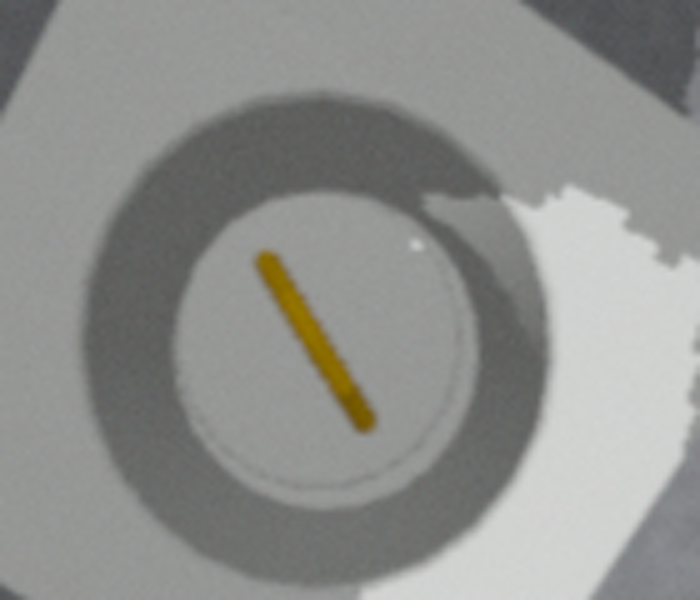

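```bash
python3 -m inch '[[[0,2,0,0.18],[0,5,0,0.36],[0,7,0,0.5],[0,7,0,0.5],[0,7,0,0.5]]]'
python3 - <<'E'
from loop import *
import pickle
c=bot.calibration("wrist");f=bot.grab_frame("wrist")[:,:,::-1].copy();cv2.imwrite("pics/w2.png",f);pickle.dump(c,open("w2.pkl","wb"))
c1=pickle.load(open("w1.pkl","rb"));f1=cv2.imread("pics/w1.png")
a=loopmeas(f1,c1,.078,(200,50,310,150))
cen=proj(c,np.array([.643,.0815,.078]));print(cen);x,y=int(cen[0]),int(cen[1])
b=loopmeas(f,c,.078,(x-40,max(0,y-40),x+40,y+40))
print(a,b,tri([(c1,*a[4]),(c,*b[4])]))
E
```

```text
t: 2.82
ee_pos: [0.5733, 0.1238, 0.2117]
eef_rot: [180.0, 0.0, 46.3]
ft_force: [-0.6, 0.1, -0.5]
gripper_width: 0.0852
[339.13834326 160.72576369]
(array([0.64391752, 0.08183918]), np.float64(50.22494134963671), ((643.651611328125, 81.53514099121094), (35.620445251464844, 3.8889057636260986), 49.51182174682617), 165, array([252.45454545,  97.58787879])) (array([0.64352315, 0.08368107]), np.float64(48.980414513712816), ((643.8668212890625, 84.6186294555664), (34.53400421142578, 8.865848541259766), 44.72381591796875), 172, array([338.14534884, 158.65697674])) (array([0.6439787 , 0.08201228, 0.07277995]), [array([-0.,  0.]), array([ 0., -0.])])
```

View pics/w2.png

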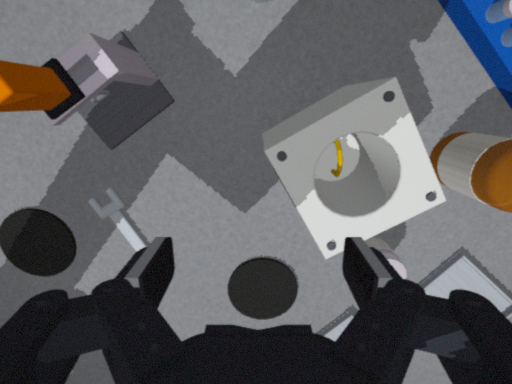

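```bash
python3 -m inch '[[[0,2,0,0.18],[0,4,0,0.36],[0,6,0,0.54],[0,8,0,0.72],[0,10,0,0.9],[0,12,0,1.08],[1,14,0,1.26],[1,16,0,1.44],[1,16,0,1.62],[1,16,0,1.8],[1,16,0,1.98],[1,16,0,2.1],[1,16,0,2.168],[1,16,0,2.168],[1,16,0,2.168]]]'
python3 - <<'E'
from loop import *
import pickle
print(bot.state()["qpos"])
c=bot.calibration("wrist");f=bot.grab_frame("wrist")[:,:,::-1].copy();cv2.imwrite("pics/w3.png",f);pickle.dump(c,open("w3.pkl","wb"))
E
```

```text
t: 4.75
ee_pos: [0.5834, 0.2843, 0.2113]
eef_rot: [-180.0, 0.0, 170.5]
ft_force: [-0.6, 0.0, -0.2]
gripper_width: 0.0854
[ 1.97913673e+01  1.62195612e+01  9.00296951e+01 -7.37094041e-03
  7.37535114e+01 -6.07500857e+01]
```

View pics/w3.png

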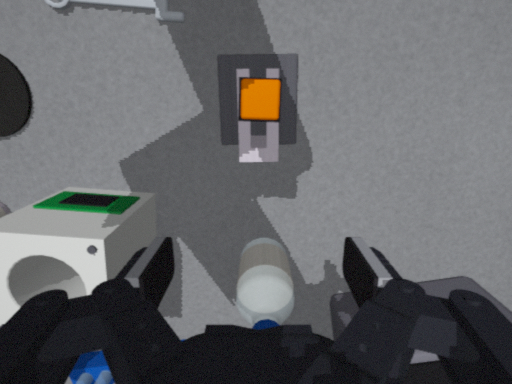

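```bash
cat > hm.py <<'E'
from h import *
def rect(f,c,z,roi,lo,hi):
    u0,v0,u1,v1=roi
    m=cv2.inRange(cv2.cvtColor(f[v0:v1,u0:u1].copy(),cv2.COLOR_BGR2HSV),lo,hi)
    cs,_=cv2.findContours(m,cv2.RETR_EXTERNAL,cv2.CHAIN_APPROX_NONE);k=max(cs,key=cv2.contourArea)
    p=k[:,0,:]+[u0,v0]
    W=np.array([onz(c,*q,z)[:2] for q in p])*1000
    return cv2.minAreaRect(W.astype(np.float32)),p.min(0),p.max(0),p
E
python3 - <<'E'
from hm import *
import pickle
c=pickle.load(open("w3.pkl","rb"));f=cv2.imread("pics/w3.png")
r,a,b,p=rect(f,c,.17,(215,50,305,165),(5,150,120),(22,255,255));print(r,a,b)
# fork post top corners
for n,q in {"postL":(239,162),"postR":(278,162),"prongtipL":(237,69),"tipR":(279,69)}.items(): print(n,onz(c,*q,.105).round(4))
for n,q in {"bTL":(218,54),"bTR":(298,54),"bBL":(221,144),"bBR":(297,144)}.items(): print(n,onz(c,*q,.008).round(4))
crop(f,205,40,310,170,"w3c",5)
u,v=(a+b)/2
s=cv2.imread("pics/scene0.png")
r2,a2,b2,p2=rect(s,bot.calibration("scene"),.17,(340,210,390,250),(5,150,120),(22,255,255));print("scene",r2,a2,b2)
E
```

```text
((510.96343994140625, 298.0154724121094), (23.58722496032715, 23.609540939331055), 79.54612731933594) [241  79] [280 119]
postL [0.5599 0.2715 0.105 ]
postR [0.5655 0.3054 0.105 ]
prongtipL [0.4847 0.2839 0.105 ]
tipR [0.4902 0.3172 0.105 ]
bTL [0.4556 0.2611 0.008 ]
bTR [0.4701 0.3482 0.008 ]
bBL [0.5534 0.2444 0.008 ]
bBR [0.5684 0.3346 0.008 ]
scene ((528.5716552734375, 297.7121887207031), (22.39681053161621, 55.353981018066406), 87.98208618164062) [356 223] [372 243]
```

View pics/w3c.png

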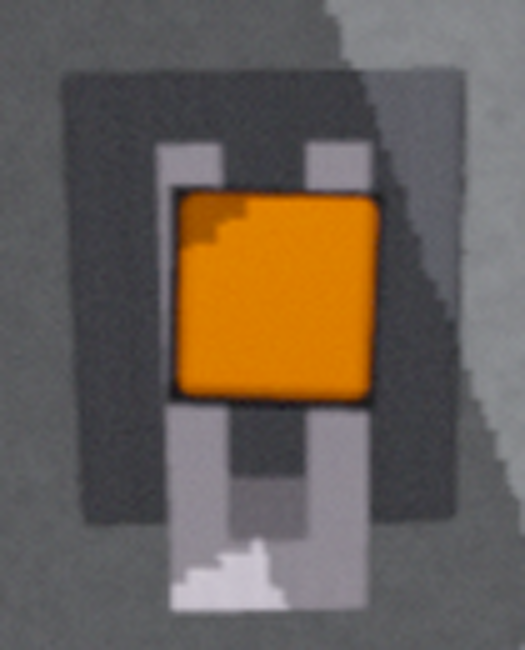

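```bash
python3 -m inch '[[[-3,0.6,0,0],[-6,1.1,0,0],[-7.2,1.3,0,0],[-7.2,1.3,-1.5,0],[-7.2,1.3,-4,0],[-7.2,1.3,-7,0],[-7.2,1.3,-9,0],[-7.2,1.3,-9,0],[-7.2,1.3,-9,0]]]' && python3 -m inch '[[[0,0,0,0],[0,0,0,0],[0,0,0,0],[0,0,0,0],[0,0,0,0],[0,0,0,0]]]' 0
```

```text
t: 5.92
ee_pos: [0.5122, 0.2981, 0.122]
eef_rot: [180.0, 0.1, 170.7]
ft_force: [-0.1, 0.4, 0.7]
gripper_width: 0.0857
t: 6.68
ee_pos: [0.5116, 0.2981, 0.1219]
eef_rot: [180.0, 0.0, 170.7]
ft_force: [-0.0, 0.4, 3.6]
gripper_width: 0.0232
```

```bash
python3 -m inch '[[[0,0,1,0],[0,0,3,0],[0,0,6,0],[0,0,9,0],[0,0,12,0],[1,-1,13,-0.05],[3,-5,13,-0.15],[6,-9,13,-0.25],[9,-14,13,-0.36],[12,-18,13,-0.46],[14,-22,13,-0.53],[15,-23.1,13,-0.536],[15,-23.1,13,-0.536],[15,-23.1,13,-0.536]]]'
python3 - <<'E'
from loop import *
import pickle
print(bot.state()["gripper_width"],bot.state()["ee_pos"])
c=bot.calibration("wrist");f=bot.grab_frame("wrist")[:,:,::-1].copy();cv2.imwrite("pics/w4.png",f);pickle.dump(c,open("w4.pkl","wb"))
for n in("scene","side"): cv2.imwrite(f"pics/{n}4.png",bot.grab_frame(n)[:,:,::-1])
E
```

```text
t: 8.43
ee_pos: [0.6605, 0.068, 0.2509]
eef_rot: [-180.0, -0.1, 140.0]
ft_force: [0.4, 0.5, -0.8]
gripper_width: 0.0234
0.023350552456708272 [0.66045344 0.06795878 0.25087178]
```

View pics/w4.png

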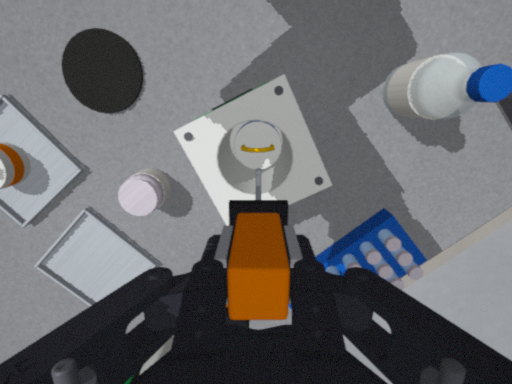

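View pics/scene4.png

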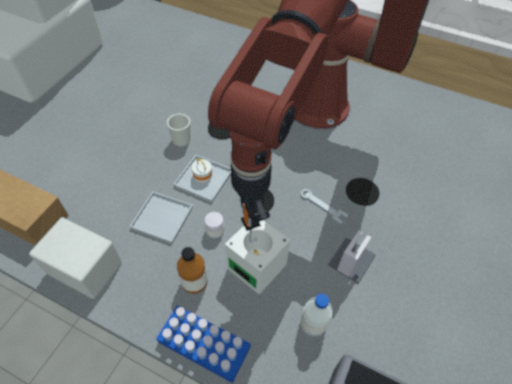

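View pics/side4.png

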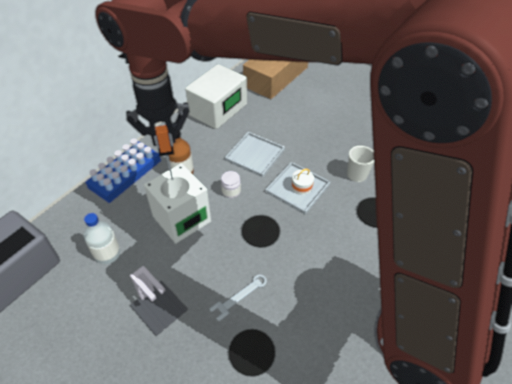

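Run:
```python
from loop import *
import pickle
c=pickle.load(open("w4.pkl","rb"));f=cv2.imread("pics/w4.png")
print(loopmeas(f,c,.076,(225,130,290,160)))
ee=np.array([.66045,.06796,.25087]);bot_=ee+[0,0,-.101]
th=np.radians(140.0);x=np.array([np.cos(th),np.sin(th),0])
for n,p in {"shaftbot":bot_+[0,0,.0025],"tiptop":bot_+.015*x+[0,0,.0125],"loop":np.array([.644,.082,.078]),"shaft60":bot_+[0,0,.06]}.items(): print(n,proj(c,p))
L=np.array([.644,.082,.078]);y=np.array([-x[1],x[0],0]);print(x@(L-ee),y@(L-ee))
crop(f,200,100,320,220,"w4c",5)
```

```text
(array([0.64319481, 0.08191354]), np.float64(50.236171275133394), ((642.30517578125, 82.28790283203125), (35.481990814208984, 6.668422222137451), 49.98994064331055), 128, array([257.265625 , 148.8359375]))
shaftbot [257.5113178  187.81936197]
tiptop [257.47587495 173.96603711]
loop [257.789939   149.63178705]
shaft60 [257.35241354 211.95760203]
0.02162616912930617 -0.0001814078020468957
```

View pics/w4c.png

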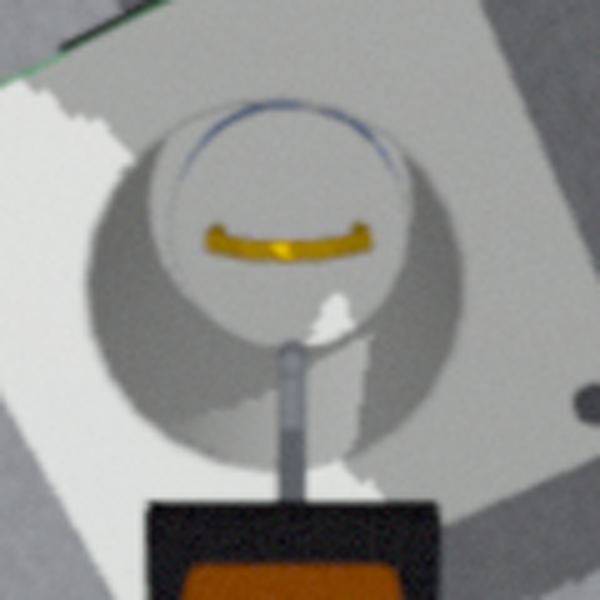

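```bash
python3 -m inch '[[[0.1,-0.1,0,0],[0.1,-0.1,-1.5,0],[0.1,-0.1,-4,0],[0.1,-0.1,-6.5,0],[0.1,-0.1,-8.5,0],[0.1,-0.1,-9.4,0],[0.1,-0.1,-9.4,0],[0.1,-0.1,-9.4,0]]]'
python3 - <<'E'
from loop import *
f=bot.grab_frame("wrist")[:,:,::-1].copy();cv2.imwrite("pics/w5.png",f);crop(f,200,80,320,200,"w5c",5)
E
```

```text
t: 9.57
ee_pos: [0.6631, 0.066, 0.1586]
eef_rot: [179.9, 0.1, 140.0]
ft_force: [-0.7, -0.3, -0.6]
gripper_width: 0.0235
```

View pics/w5c.png

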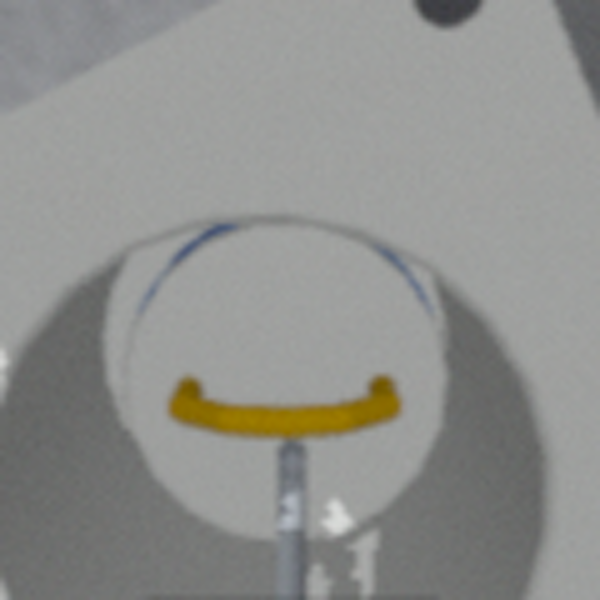

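```bash
python3 -m inch '[[[0,0,-0.2,0],[-0.3,0.25,-0.2,0],[-0.6,0.5,-0.2,0],[-0.9,0.75,-0.2,0],[-1.2,1,-0.2,0],[-1.35,1.13,-0.2,0],[-1.35,1.13,-0.2,0],[-1.35,1.13,-0.2,0],[-1.35,1.13,-0.2,0]]]'
python3 - <<'E'
from loop import *
f=bot.grab_frame("wrist")[:,:,::-1].copy();cv2.imwrite("pics/w6.png",f);crop(f,200,80,320,200,"w6c",5)
E
```

```text
t: 10.75
ee_pos: [0.6488, 0.0772, 0.1553]
eef_rot: [180.0, 0.0, 140.0]
ft_force: [0.0, 0.6, -1.0]
gripper_width: 0.0237
```

View pics/w6c.png

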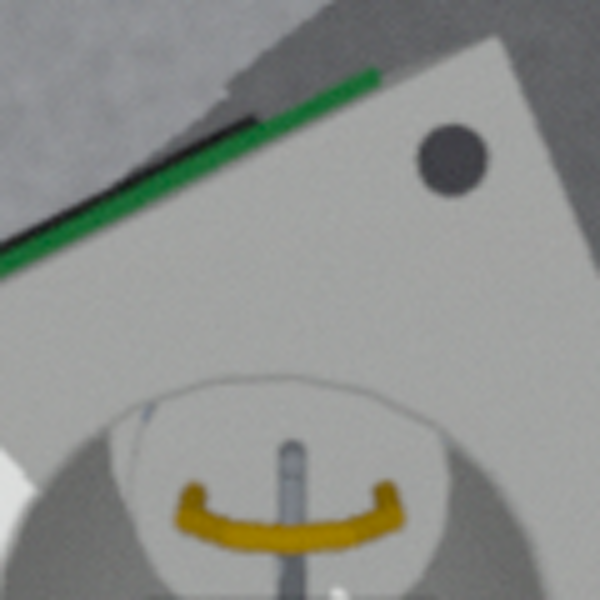

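```bash
python3 -m inch '[[[0,0,0.6,0],[0,0,1.2,0],[0,0,1.6,0],[0,0,2,0],[0,0,2.6,0],[0,0,3.4,0],[0,0,4.4,0],[0,0,5.4,0],[0,0,6.4,0],[0,0,7.4,0],[0,0,8.4,0],[0,0,9.4,0],[0,0,10.4,0],[0,0,11.4,0],[0,0,12.4,0],[0,0,13.4,0],[0,0,14.4,0],[0,0,15.4,0],[0,0,16,0],[0,0,16,0]]]'
python3 - <<'E'
from loop import *
f=bot.grab_frame("wrist")[:,:,::-1].copy();cv2.imwrite("pics/w7.png",f)
for n in("scene","side"): cv2.imwrite(f"pics/{n}7.png",bot.grab_frame(n)[:,:,::-1])
f=cv2.imread("pics/side7.png");crop(f,110,90,230,210,"side7c",5)
E
```

```text
t: 13.3
ee_pos: [0.649, 0.0772, 0.3162]
eef_rot: [179.9, 0.1, 140.0]
ft_force: [0.7, -0.5, -4.1]
gripper_width: 0.0233
```

View pics/w7.png

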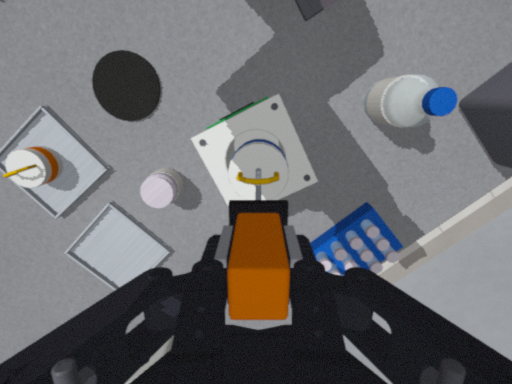

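View pics/side7c.png

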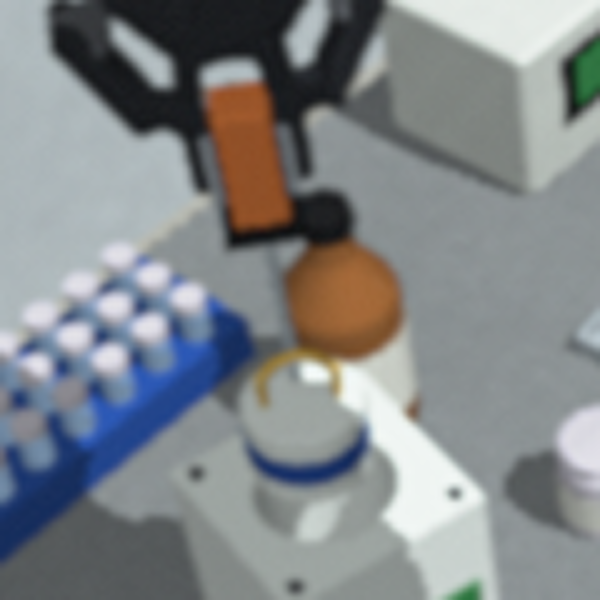

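```bash
cat > pads.py <<'E'
from h import *
def pad(f,c,guess,z=.006):
    # black disc: dark blob around guess
    g=proj(c,np.array([*guess,z]));m=(f.max(2)<45).astype(np.uint8)
    n,l,st,ce=cv2.connectedComponentsWithStats(m);k=l[int(g[1]),int(g[0])]
    mm=(l==k).astype(np.uint8);cs,_=cv2.findContours(mm,cv2.RETR_EXTERNAL,cv2.CHAIN_APPROX_NONE)
    p=max(cs,key=cv2.contourArea)[:,0,:]
    W=np.array([onz(c,*q,z)[:2] for q in p],np.float32)*1000
    return cv2.fitEllipse(W),st[k]
E
python3 - <<'E'
from pads import *
import pickle
for w in("w2","w4","w1"):
    print(w,pad(cv2.imread(f"pics/{w}.png"),pickle.load(open(w+".pkl","rb")),(.452,-.012)))
for w in("scene","side"): print(w,pad(cv2.imread(f"pics/{w}4.png"),bot.calibration(w),(.45,-.012)))
c=bot.calibration("wrist");print("w7",pad(cv2.imread("pics/w7.png"),c,(.452,-.012)))
cs,cd=bot.calibration("scene"),bot.calibration("side")
print("loop apex side pred",proj(cd,np.array([.6438,.082,.2227])),"seen ~",110+298/5,90+352/5)
E
```

```text
w2 (((453.24505615234375, -11.15733528137207), (93.85901641845703, 97.60000610351562), 131.85829162597656), array([ 229,  258,   68,   60, 2780], dtype=int32))
w4 (((700.4891967773438, 26.70779037475586), (545.1123657226562, 965.177001953125), 140.65574645996094), array([     0,      0,    512,    384, 153686], dtype=int32))
w1 (((453.06109619140625, -12.152466773986816), (94.82161712646484, 97.74386596679688), 109.09394073486328), array([ 243,  227,   70,   64, 3497], dtype=int32))
scene (((426.7369689941406, -44.08473205566406), (99.12296295166016, 226.3959503173828), 116.29883575439453), array([232, 173,  38,  56, 859], dtype=int32))
side (((450.4815979003906, -10.809477806091309), (89.07630157470703, 89.33506774902344), 34.349979400634766), array([243, 217,  35,  29, 820], dtype=int32))
w7 (((451.66546630859375, -11.010282516479492), (90.64552307128906, 94.82207489013672), 120.33226776123047), array([  94,   51,   66,   69, 2387], dtype=int32))
loop apex side pred [167.49170353 160.19107498] seen ~ 169.6 160.4
```

```bash
python3 -m inch '[[[-0.3,-0.15,0,0],[-1,-0.5,0,0],[-2.1,-1,0,0],[-3.6,-1.75,0,0],[-5.4,-2.65,0,0],[-7.4,-3.6,0,0],[-9.5,-4.65,0,0],[-11.6,-5.7,0,0],[-13.6,-6.65,-0.5,0],[-15.4,-7.5,-1.5,0],[-16.9,-8.25,-3,0],[-18,-8.8,-4.8,0],[-18.7,-9.15,-6.6,0],[-19.1,-9.35,-8.4,0],[-19.1,-9.35,-9.8,0],[-19.1,-9.35,-10.8,0],[-19.1,-9.35,-11.5,0],[-19.1,-9.35,-12,0],[-19.1,-9.35,-12,0],[-19.1,-9.35,-12,0]]]'
python3 - <<'E'
from loop import *
f=bot.grab_frame("wrist")[:,:,::-1].copy();cv2.imwrite("pics/w8.png",f)
for n in("scene","side"): cv2.imwrite(f"pics/{n}8.png",bot.grab_frame(n)[:,:,::-1])
f=cv2.imread("pics/side8.png");crop(f,200,130,320,250,"side8c",5)
E
```

```text
t: 15.95
ee_pos: [0.4581, -0.0163, 0.1958]
eef_rot: [180.0, 0.0, 140.0]
ft_force: [0.1, -0.5, -4.5]
gripper_width: 0.0235
```

View pics/w8.png

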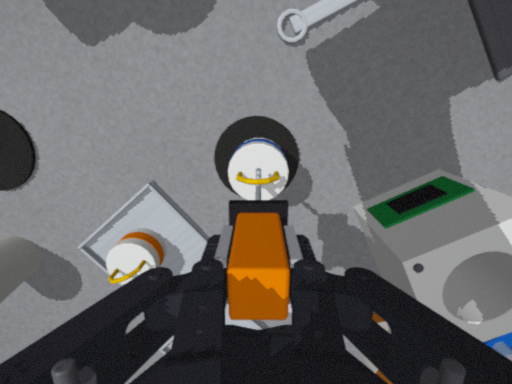

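View pics/side8c.png

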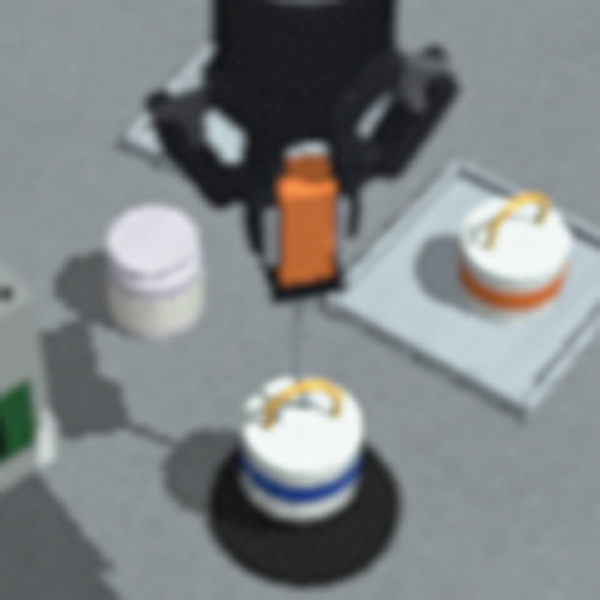

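```bash
python3 -m inch '[[[0,0,-0.5,0],[0,0,-1,0],[0,0,-1.5,0],[0,0,-2,0],[0,0,-2.3,0],[0,0,-2.6,0],[0,0,-2.9,0],[0,0,-3.2,0],[0,0,-3.5,0],[0,0,-3.5,0],[0,0,-3.5,0]]]'
python3 - <<'E'
from loop import *
f=bot.grab_frame("wrist")[:,:,::-1].copy();cv2.imwrite("pics/w9.png",f);crop(f,200,80,320,200,"w9c",5)
E
```

```text
t: 17.48
ee_pos: [0.4577, -0.0163, 0.1604]
eef_rot: [180.0, 0.0, 140.0]
ft_force: [-0.8, 0.1, -0.9]
gripper_width: 0.0232
```

View pics/w9c.png

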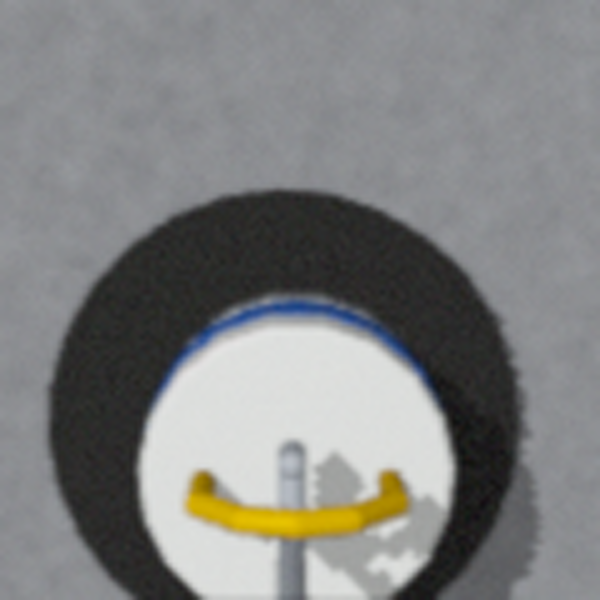

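```bash
python3 -m inch '[[[0,0,-0.2,0],[0,0,-0.4,0],[0,0,-0.4,0],[0.3,-0.25,-0.4,0],[0.6,-0.5,-0.4,0],[1,-0.84,-0.4,0],[1.5,-1.26,-0.4,0],[2,-1.68,-0.4,0],[2.5,-2.1,-0.4,0],[2.5,-2.1,-0.4,0]]]'
python3 - <<'E'
from loop import *
f=bot.grab_frame("wrist")[:,:,::-1].copy();cv2.imwrite("pics/w10.png",f);crop(f,200,40,320,160,"w10c",5)
E
```

```text
t: 18.77
ee_pos: [0.4831, -0.0377, 0.1564]
eef_rot: [180.0, 0.0, 139.9]
ft_force: [-0.8, 1.0, -1.3]
gripper_width: 0.0233
```

View pics/w10c.png

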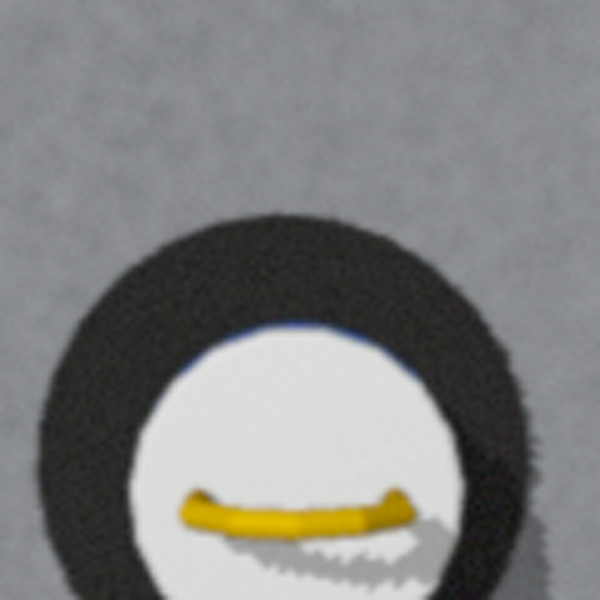

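```bash
python3 -m inch '[[[0,0,2,0],[0,0,5,0],[0,0,8,0],[0,1,9.4,0.02],[0.3,4,9.4,0.07],[0.6,8,9.4,0.14],[0.9,12,9.4,0.2],[1.3,16,9.4,0.26],[1.7,20,9.4,0.34],[2,24,9.4,0.4],[2.4,28,9.4,0.48],[2.7,31,9.4,0.52],[2.8,33,9.4,0.536],[2.8,33.6,9.4,0.536],[2.8,33.6,9.4,0.536],[2.8,33.6,9.4,0.536]]]'
python3 - <<'E'
from loop import *
import pickle
st=bot.state();print(st["ee_pos"],st["eef_rot"])
c=bot.calibration("wrist");f=bot.grab_frame("wrist")[:,:,::-1].copy();cv2.imwrite("pics/w11.png",f);pickle.dump(c,open("w11.pkl","wb"));crop(f,190,80,330,200,"w11c",5)
E
```

```text
t: 20.82
ee_pos: [0.5107, 0.2978, 0.2502]
eef_rot: [-180.0, -0.0, 170.6]
ft_force: [-0.2, 0.1, -1.5]
gripper_width: 0.0232
[0.51067235 0.29777502 0.25022269] [-1.79965542e+02 -7.51977919e-03  1.70606205e+02]
```

View pics/w11c.png

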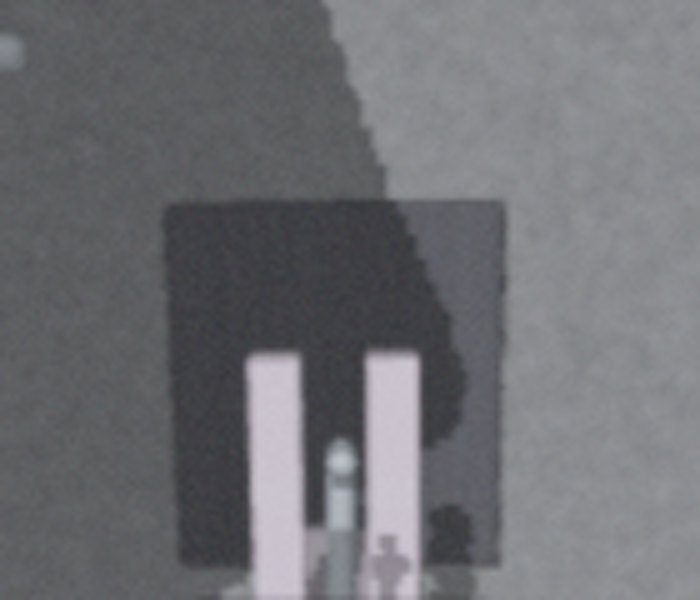

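```bash
python3 -m inch '[[[0.05,0,-1.5,0],[0.05,0,-4,0],[0.05,0,-7,0],[0.05,0,-9.5,0],[0.05,0,-11,0],[0.05,0,-11.8,0],[0.05,0,-12.3,0],[0.05,0,-12.6,0],[0.05,0,-12.8,0],[0.05,0,-12.8,0]]]'
```

```text
t: 22.12
ee_pos: [0.5113, 0.2989, 0.1226]
eef_rot: [180.0, 0.0, 170.7]
ft_force: [0.0, -0.6, -0.7]
gripper_width: 0.0234
```

```bash
python3 -m inch '[[[0,0,-0.1,0],[0,0,-0.15,0],[0,0,-0.15,0]]]'; python3 -m inch '[[[0,0,0,0],[0,0,0,0],[0,0,0,0],[0,0,0,0],[0,0,0,0],[0,0,0,0]]]' 1; python3 -m inch '[[[0,0,1,0],[0,0,4,0],[0,0,8,0],[2,-0.4,10,0],[5,-0.9,10,0],[7.2,-1.3,10,0],[7.2,-1.3,10,0],[7.2,-1.3,10,0]]]';  python3 - <<'E'
from loop import *
import pickle
st=bot.state();print(st["ee_pos"],st["eef_rot"])
c=bot.calibration("wrist");f=bot.grab_frame("wrist")[:,:,::-1].copy();cv2.imwrite("pics/w12.png",f);pickle.dump(c,open("w12.pkl","wb"))
for n in("scene","side"): cv2.imwrite(f"pics/{n}12.png",bot.grab_frame(n)[:,:,::-1])
f=cv2.imread("pics/side12.png");crop(f,90,230,210,350,"side12c",5)
from hm import rect
print(rect(cv2.imread("pics/w12.png"),c,.17,(205,40,315,170),(5,150,120),(22,255,255))[0])
E
```

```text
t: 22.5
ee_pos: [0.5116, 0.299, 0.1219]
eef_rot: [180.0, 0.0, 170.7]
ft_force: [-1.2, -0.8, 4.3]
gripper_width: 0.0236
t: 23.25
ee_pos: [0.5112, 0.2987, 0.1208]
eef_rot: [180.0, 0.0, 170.7]
ft_force: [-0.1, -0.1, -0.5]
gripper_width: 0.0851
t: 24.25
ee_pos: [0.5825, 0.2859, 0.2209]
eef_rot: [-180.0, -0.0, 170.7]
ft_force: [-0.5, -0.0, -0.5]
gripper_width: 0.0855
[0.58246823 0.28585939 0.2208934 ] [-1.79995505e+02 -4.85766964e-02  1.70676014e+02]
((511.2386169433594, 299.306640625), (23.93010902404785, 23.53184700012207), 80.65087127685547)
```

View pics/w12.png

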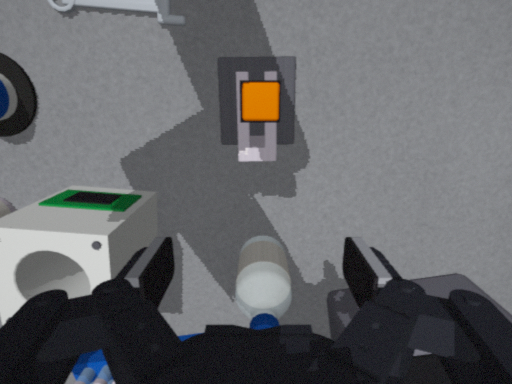

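View pics/side12c.png

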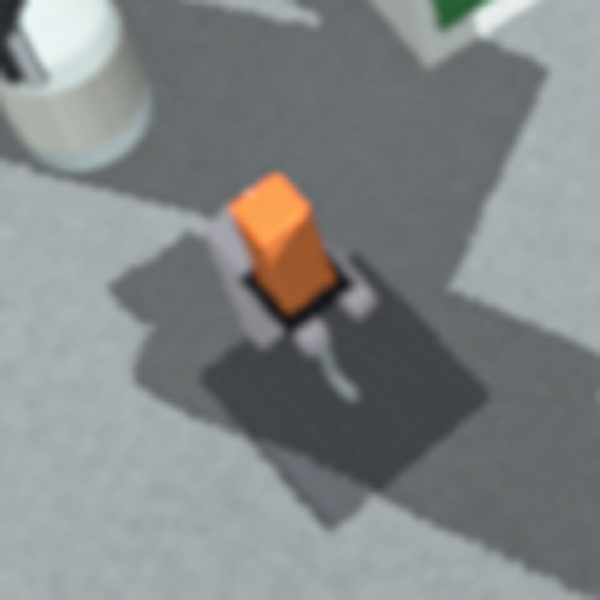

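View pics/scene12.png

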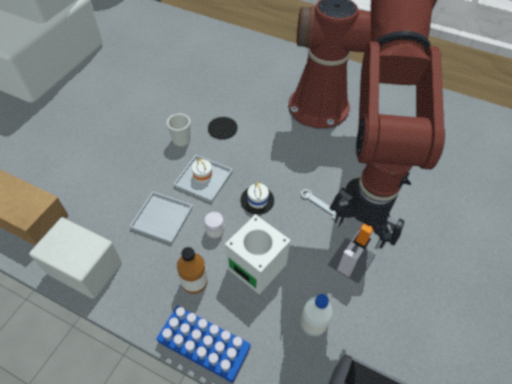

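```bash
python3 -m inch '[[[-0.3,-1.5,0,-0.02],[-1,-5,0,-0.07],[-2,-9.5,0,-0.14],[-3,-14,0,-0.2],[-4,-19,0,-0.28],[-5,-23.5,0,-0.36],[-6,-28,0,-0.44],[-7,-32,0,-0.5],[-7.3,-34,0,-0.536],[-7.3,-34.5,0,-0.536],[-7.3,-34.5,0,-0.536],[-7.3,-34.5,0,-0.536]]]';  python3 - <<'E'
from loop import *
from pads import pad
import pickle
st=bot.state();print(st["ee_pos"],st["eef_rot"])
c=bot.calibration("wrist");f=bot.grab_frame("wrist")[:,:,::-1].copy();cv2.imwrite("pics/w13.png",f);pickle.dump(c,open("w13.pkl","wb"))
g=proj(c,np.array([.4525,-.0115,.048]));x,y=int(g[0]),int(g[1]);print(g)
print(loopmeas(f,c,.074,(x-50,max(0,y-50),x+50,y+50)))
cs=bot.calibration("scene");cd=bot.calibration("side")
print("tin",onz(cs,215,219,.058).round(3),"amber",onz(cs,194,258,.12).round(3),"spent",onz(cs,202,172,.045).round(3))
E
```

```text
t: 25.9
ee_pos: [0.5102, -0.0585, 0.2208]
eef_rot: [180.0, -0.0, 140.0]
ft_force: [0.0, 0.1, -1.0]
gripper_width: 0.0856
[ 0.5101609 -0.0584749  0.220786 ] [ 1.79988566e+02 -1.11226591e-02  1.40029852e+02]
[256.51525492  99.47059664]
(array([ 0.45231859, -0.01110982]), np.float64(50.598842014241875), ((452.94305419921875, -10.485721588134766), (35.653297424316406, 3.6834487915039062), 50.007049560546875), 171, array([256.57894737,  98.91812865]))
tin [ 0.593 -0.067  0.058] amber [ 0.743 -0.035  0.12 ] spent [ 0.462 -0.186  0.045]
```

View pics/w13.png

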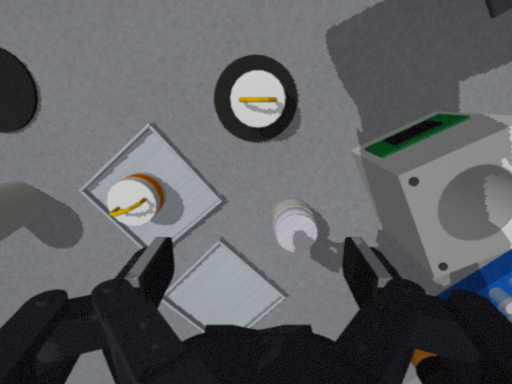

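Run:
```python
from h import *
import pickle
c=pickle.load(open("w13.pkl","rb"));f=cv2.imread("pics/w13.png")
m=(f[60:140,210:305].min(2)>150).astype(np.uint8);m=cv2.morphologyEx(m,cv2.MORPH_OPEN,np.ones((3,3)))
y=cv2.inRange(cv2.cvtColor(f[60:140,210:305].copy(),cv2.COLOR_BGR2HSV),(15,130,60),(35,255,255));m=((m>0)|(y>0)).astype(np.uint8)
cs,_=cv2.findContours(m,0,1);p=max(cs,key=cv2.contourArea)[:,0]+[210,60]
for z in(.042,.048,.054): print(z,cv2.fitEllipse(np.array([onz(c,*q,z)[:2] for q in p],np.float32)*1000))
# body top height: two views (wrist w13, w9-time side12/scene12)
u,v=p.mean(0)
cs_,cd=bot.calibration("scene"),bot.calibration("side")
for n,cc in(("scene",cs_),("side",cd)):
    g=cv2.imread(f"pics/{n}12.png");q=proj(cc,np.array([.4525,-.0115,.048])).astype(int)
    crop(g,q[0]-25,q[1]-25,q[0]+25,q[1]+25,n+"12p",8)
    h=cv2.cvtColor(g[q[1]-25:q[1]+25,q[0]-25:q[0]+25].copy(),cv2.COLOR_BGR2HSV)
    yy=np.argwhere(cv2.inRange(h,(12,90,60),(35,255,255))>0);print(n,len(yy),yy[:,::-1].mean(0)+q-25,"pred loop centroid z.072",proj(cc,np.array([.4523,-.0111,.070])))
    X=tri([(c,256.58,98.92),(cc,*(yy[:,::-1].mean(0)+q-25))]);print(X)
print([onz(c,*q,.014).round(4) for q in((221,242),(286,296),(165,295))])
a=cv2.imread("pics/scene12p.png");b=cv2.imread("pics/side12p.png");cv2.imwrite("pics/p12.png",np.hstack([a,b]))
```

```text
0.042 ((451.3905944824219, -9.831283569335938), (53.47351837158203, 56.1536865234375), 33.99837112426758)
0.048 ((451.4493408203125, -9.858455657958984), (52.47759246826172, 55.107845306396484), 33.99833297729492)
0.054 ((451.50799560546875, -9.885621070861816), (51.4816780090332, 54.06201171875), 33.99843215942383)
scene 4 [256.5 183.5] pred loop centroid z.072 [257.457503   186.33800242]
(array([ 0.45299822, -0.01241925,  0.0829455 ]), [array([-0.6,  1.5]), array([0.5, 0. ])])
side 6 [258.33333333 215.66666667] pred loop centroid z.072 [259.85699345 215.15977426]
(array([ 0.45378202, -0.00999098,  0.06792101]), [array([1.9, 0.5]), array([0.8, 0. ])])
[array([ 0.562 , -0.1663,  0.014 ]), array([ 0.6853, -0.1524,  0.014 ]), array([ 0.5728, -0.2839,  0.014 ])]
```

View pics/p12.png

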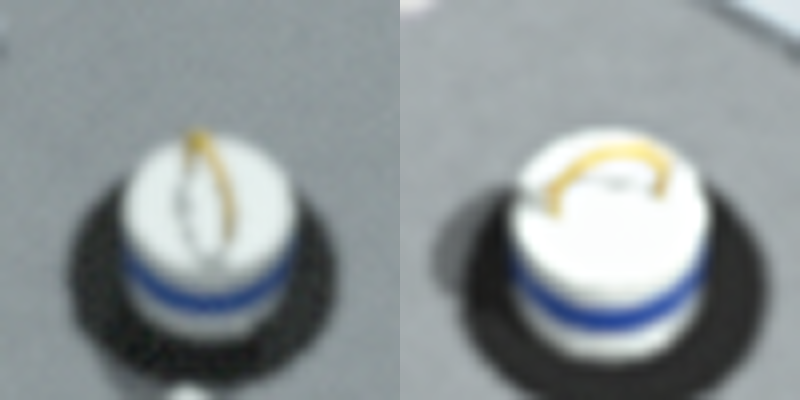

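```bash
python3 -m inch '[[[-1.5,1.2,0,0],[-4,3.3,0,0],[-5.8,4.8,-1,0],[-5.8,4.8,-4,0],[-5.8,4.8,-8,0],[-5.8,4.8,-11,0],[-5.8,4.8,-13,0],[-5.8,4.8,-13.5,0],[-5.8,4.8,-13.5,0]]]';  python3 - <<'E'
from loop import *
c=bot.calibration("wrist");f=bot.grab_frame("wrist")[:,:,::-1].copy();cv2.imwrite("pics/w14.png",f)
crop(f,130,80,390,300,"w14c",3)
E
```

```text
t: 27.08
ee_pos: [0.4519, -0.0107, 0.086]
eef_rot: [-180.0, -0.0, 140.0]
ft_force: [-0.0, -0.2, 0.6]
gripper_width: 0.0852
```

View pics/w14c.png

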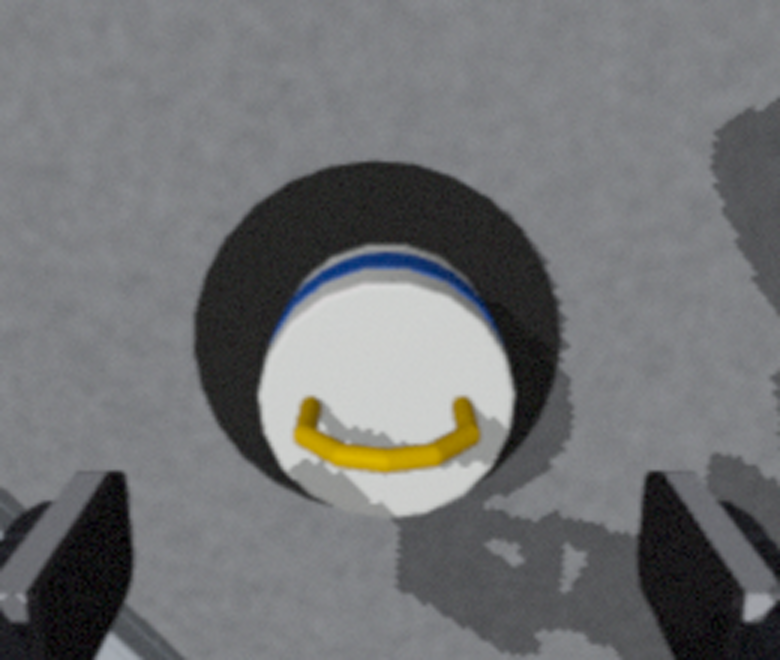

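```bash
python3 -m inch '[[[0,0,-1,0],[0,0,-3,0],[0,0,-5,0],[0,0,-6.5,0],[0,0,-7.2,0],[0,0,-7.5,0],[0,0,-7.5,0],[0,0,-7.5,0]]]';  python3 - <<'E'
from loop import *
f=bot.grab_frame("wrist")[:,:,::-1].copy();cv2.imwrite("pics/w15.png",f)
f=bot.grab_frame("scene")[:,:,::-1].copy();q=(257,195);crop(f,200,130,320,230,"s15",6)
E
```

```text
t: 28.12
ee_pos: [0.4528, -0.0114, 0.0114]
eef_rot: [180.0, 0.1, 140.0]
ft_force: [0.2, -0.2, -0.4]
gripper_width: 0.0854
```

View pics/w15.png

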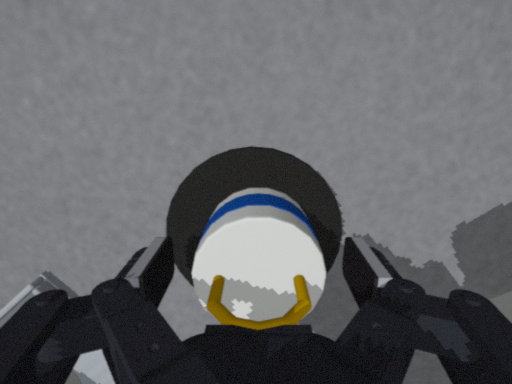

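View pics/s15.png

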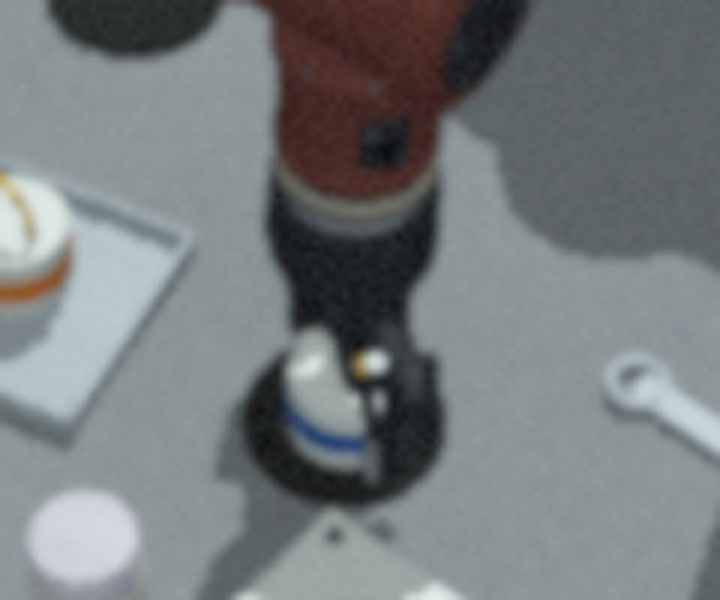

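Fingers straddle the body below the rim; I'll close on it.

```bash
python3 -m inch '[[[0,0,0,0],[0,0,0,0],[0,0,0,0],[0,0,0,0],[0,0,0,0],[0,0,0,0]]]' 0; python3 -m inch '[[[0,0,0.5,0],[0,0,1.5,0],[0,0,3,0],[0,0,5,0],[0,0,7,0],[0,0,7,0]]]';  python3 - <<'E'
from loop import *
f=bot.grab_frame("wrist")[:,:,::-1].copy();cv2.imwrite("pics/w16.png",f)
E
```

```text
t: 28.98
ee_pos: [0.4528, -0.0113, 0.0114]
eef_rot: [180.0, 0.0, 140.0]
ft_force: [-1.4, 0.6, 5.1]
gripper_width: 0.0566
t: 29.72
ee_pos: [0.4542, -0.0116, 0.0832]
eef_rot: [179.8, 0.3, 140.0]
ft_force: [-0.2, -0.9, -2.5]
gripper_width: 0.0569
```

View pics/w16.png

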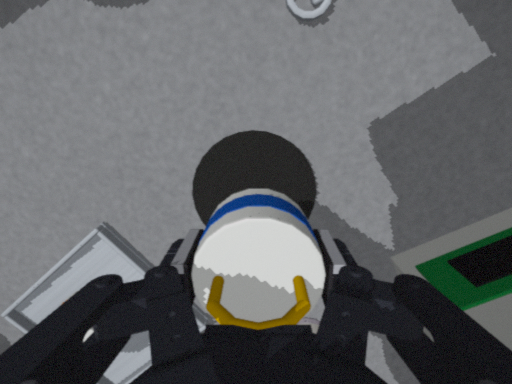

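```bash
python3 -m inch '[[[0.5,-0.6,2,0],[1.5,-1.8,4.5,0],[3,-3.6,7,0],[5,-6,7,0],[7.2,-8.6,7,0],[9.5,-11.3,7,0],[11.7,-14,7,0],[13.8,-16.5,7,0],[15.6,-18.6,7,0],[16.9,-20.2,7,0],[17.6,-21,7,0],[17.6,-21,7,0],[17.6,-21,7,0]]]';  python3 - <<'E'
from loop import *
import pickle
c=bot.calibration("wrist");f=bot.grab_frame("wrist")[:,:,::-1].copy();cv2.imwrite("pics/w17.png",f);pickle.dump(c,open("w17.pkl","wb"))
f=bot.grab_frame("side")[:,:,::-1].copy();cv2.imwrite("pics/side17.png",f)
E
```

```text
t: 31.4
ee_pos: [0.6274, -0.2204, 0.1501]
eef_rot: [-180.0, -0.1, 140.0]
ft_force: [0.3, -0.4, -2.4]
gripper_width: 0.0568
```

View pics/w17.png

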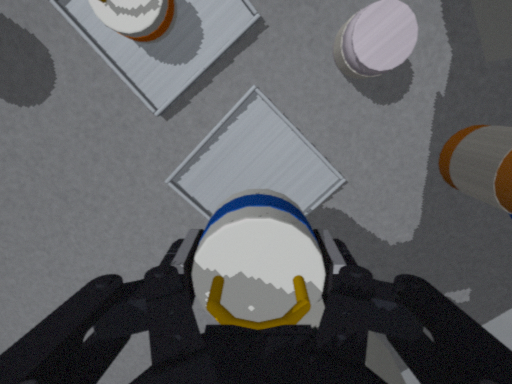

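View pics/side17.png

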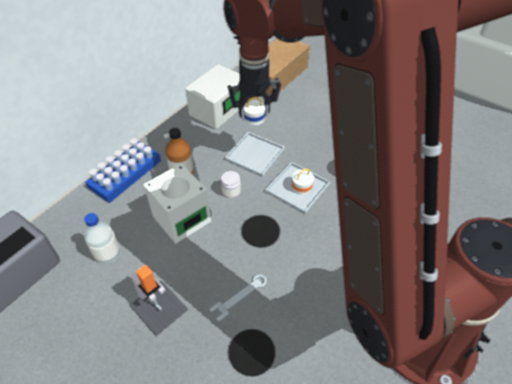

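Run:
```python
from h import *
import pickle
c=pickle.load(open("w17.pkl","rb"))
P=[onz(c,*q,.014) for q in((255,88),(346,181),(167,182))]
for p in P: print(p.round(4))
print((P[1]+P[2])/2,np.linalg.norm(P[1]-P[2]),np.linalg.norm(P[0]-P[1]),np.linalg.norm(P[0]-P[2]))
cd=bot.calibration("side")
Q=[onz(cd,*q,.014) for q in((250,134),(285,152),(258,174),(224,154))];print([q.round(3) for q in Q],sum(Q)/4)
cs=bot.calibration("scene")
Q=[onz(cs,*q,.014) for q in((156,194),(191,205),(166,244),(130,228))];print([q.round(3) for q in Q],sum(Q)/4)
```

```text
[ 0.5612 -0.1678  0.014 ]
[ 0.6877 -0.1549  0.014 ]
[ 0.5726 -0.2935  0.014 ]
[ 0.63013741 -0.2242032   0.014     ] 0.18024774214493203 0.1272060621131361 0.1262509835113294
[array([ 0.685, -0.277,  0.014]), array([ 0.555, -0.277,  0.014]), array([ 0.567, -0.159,  0.014]), array([ 0.694, -0.163,  0.014])] [ 0.62525535 -0.21894654  0.014     ]
[array([ 0.573, -0.278,  0.014]), array([ 0.56 , -0.168,  0.014]), array([ 0.699, -0.161,  0.014]), array([ 0.702, -0.276,  0.014])] [ 0.63361132 -0.22064417  0.014     ]
```

```bash
python3 -m inch '[[[0.1,-0.2,-1,0],[0.25,-0.35,-3,0],[0.25,-0.35,-6,0],[0.25,-0.35,-9,0],[0.25,-0.35,-11,0],[0.25,-0.35,-12.4,0],[0.25,-0.35,-13.1,0],[0.25,-0.35,-13.4,0],[0.25,-0.35,-13.4,0],[0.25,-0.35,-13.4,0]]]'; python3 -m inch '[[[0,0,-0.2,0],[0,0,-0.4,0],[0,0,-0.4,0]]]'
```

```text
t: 32.75
ee_pos: [0.6314, -0.2251, 0.0179]
eef_rot: [180.0, 0.1, 140.0]
ft_force: [0.0, 0.1, -3.2]
gripper_width: 0.0562
t: 33.12
ee_pos: [0.6304, -0.2246, 0.0125]
eef_rot: [-180.0, -0.0, 140.0]
ft_force: [0.9, -0.4, -4.1]
gripper_width: 0.0567
```

```bash
python3 -m inch '[[[0,0,-0.1,0],[0,0,-0.2,0],[0,0,-0.2,0],[0,0,-0.2,0]]]'
```

```text
t: 33.62
ee_pos: [0.6307, -0.2248, 0.0108]
eef_rot: [180.0, 0.0, 140.0]
ft_force: [-0.3, -0.1, -2.3]
gripper_width: 0.0568
```

```bash
python3 -m inch '[[[0,0,-0.1,0],[0,0,-0.1,0],[0,0,-0.1,0]]]';python3 -m inch '[[[0,0,-0.1,0],[0,0,-0.1,0],[0,0,-0.1,0]]]'
```

```text
t: 34.0
ee_pos: [0.6307, -0.2248, 0.0098]
eef_rot: [-180.0, -0.0, 140.0]
ft_force: [-0.5, -0.3, -3.0]
gripper_width: 0.0565
t: 34.38
ee_pos: [0.6308, -0.2248, 0.0094]
eef_rot: [180.0, 0.0, 140.0]
ft_force: [-2.3, 1.2, 2.2]
gripper_width: 0.0564
```

Force turned upward: it is down on the tray floor. Release and retreat.

```bash
python3 -m inch '[[[0,0,0,0],[0,0,0,0],[0,0,0,0],[0,0,0,0],[0,0,0,0],[0,0,0,0]]]' 1; python3 -m inch '[[[0,0,1,0],[0,0,3,0],[0,0,6,0],[0,0,10,0],[0,0,14,0],[0,0,18,0],[2,-2,20,0],[4,-4,20,0],[5.5,-4.7,20,0],[5.5,-4.7,20,0],[5.5,-4.7,20,0]]]';  python3 - <<'E'
from loop import *
import pickle
c=bot.calibration("wrist");f=bot.grab_frame("wrist")[:,:,::-1].copy();cv2.imwrite("pics/w18.png",f);pickle.dump(c,open("w18.pkl","wb"))
for n in("scene","side"): cv2.imwrite(f"pics/{n}18.png",bot.grab_frame(n)[:,:,::-1])
E
```

```text
t: 35.12
ee_pos: [0.6307, -0.2248, 0.0088]
eef_rot: [-180.0, 0.0, 140.0]
ft_force: [1.4, 0.6, -1.1]
gripper_width: 0.0852
t: 36.5
ee_pos: [0.6853, -0.2714, 0.2096]
eef_rot: [180.0, 0.0, 140.0]
ft_force: [-0.3, 0.0, -0.5]
gripper_width: 0.0856
```

View pics/w18.png

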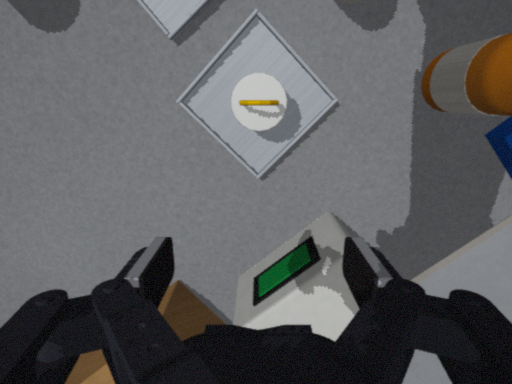

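View pics/side18.png

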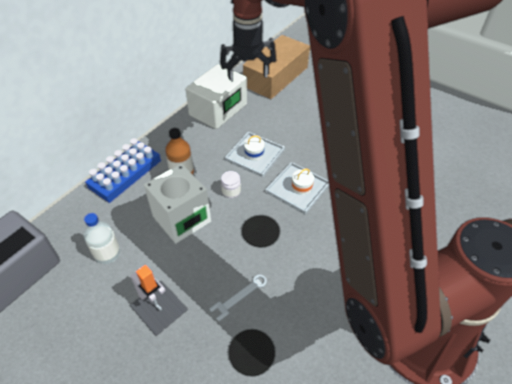

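View pics/scene18.png

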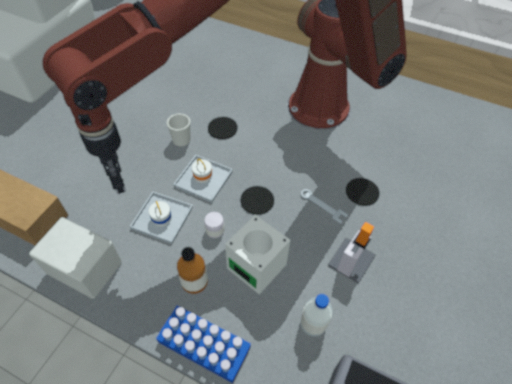

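Run:
```python
from loop import *
import pickle
c=pickle.load(open("w18.pkl","rb"));f=cv2.imread("pics/w18.png")
print("loop",loopmeas(f,c,.075,(220,70,300,140))[:2])
P=[onz(c,*q,.014)[:2] for q in((257,11),(338,101),(259,177),(178,100))];print("tray centre",sum(P)/4)
a,b=cv2.imread("pics/scene0.png").astype(int),cv2.imread("pics/scene18.png").astype(int)
print(bot.state()["qd"].round(2),bot.state()["ft_force"].round(1))
bot.hand_in()
```

```text
loop (array([ 0.63075298, -0.22469821]), np.float64(49.44822518310309))
tray centre [ 0.62954679 -0.22386271]
[-0.05  0.21 -0.12 -0.09 -0.1  -0.08] [-0.5  0.  -0.6]
the job is handed in; nothing more can be done
```

The job is done and handed in, at about 37 s of the 72 s allowed; `hand_in()` reports no verdict.

- **What I did:** I took the hook from its stand, caught the yellow loop in the well and drew the cartridge out. I stood it on the farthest black pad, at about (0.45, -0.01), backed the hook out and hung it in the fork. Then I gripped the cartridge by its body and set it in the empty tray.
- **Cartridge:** in the last wrist picture its loop is at (0.631, -0.225) and the tray centre at (0.630, -0.224), about 1.5 mm apart (limit 36 mm). It looked upright in all three views.
- **Hook:** after release its handle measured (0.511, 0.299), against (0.511, 0.298) at the start. The last pictures still show it in the fork.
- **Bystanders:** the spent cartridge, bottles, can, cup and wrench looked unmoved. I judged this by eye and did not measure it.
- **Disagreements:** tray-centre estimates from the different views varied by about 5 mm. The loop height on the pad also disagreed, at 83 mm from the scene camera and 68 mm from the side camera against about 76 mm expected. Only a few yellow pixels were visible there, so I relied on the wrist view and the arm's own position.

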